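Back off the knurled lamp ring two full turns

ROBOT

A 7-joint arm with a two-finger parallel gripper is mounted at the origin on the work surface. World frame = base frame: x ahead of the robot, y to its left, z up, the work surface at z = 0. Lengths are in m, angles in rad, forces in N, time in s.
With the tool pointing down it reaches from about 0.4 to 0.85 m from the base axis. Payload 4.5 kg.
Tool frame: the origin (TCP) lies at the very end of the fingers, on their centre line; the grasp point (between the pads) lies grasp_offset behind it (grasp_offset is the distance from the TCP to the grasp point, in m); z points along the fingers, y is the line along which they close (so a half turn about z gives the same grasp; the last joint's range is limited). The gripper opens to 88 mm and grips with 3 to 60 N. Pads are 18 mm wide; open, the fingers measure 123 mm over their backs; the gripper's body (75 mm by 187 mm) begins 45 mm behind the grasp point.
Start: joints at [1.237, 0.689, -0.195, 1.565, 0.157, 0.902, -0.215], TCP at [0.225, -0.583, 0.239] pointing down, gripper open.
Joint ranges: [-3.01, 3.01], [-0.46, 2.08], [-1.47, 1.51], [0.13, 2.56], [-1, 4.14], [0.04, 2.09], [-2.66, 2.66]. Speed limits (rad/s): [2.57, 2.57, 3.14, 3.14, 3.14, 3.14, 3.14].

INTERFACE

Orientations are given as a unit quaternion [x, y, z, w].
In Python, from station import * gives the robot as it stands.
- The arm moves only by the tool apply_moves, never from a script. Its argument "motion" is text: rows parted by semicolons, each of 6 numbers parted by spaces: the shift along the world's x, y, z in units of 40 mm (1.0 is 40 mm), then the turn, a rotation vector about the world's x, y, z in units of 8 degrees (1.0 is 8 degrees). A call has 1 to 12 rows; each row is the pose to reach, as a shift and turn from the pose commanded when the call began; what a row does not reach only later rows make up. A row lasts 1/10 s, in which the tool goes at most 50 mm and 8.59 degrees, less where a joint would pass 70% of its speed; a pose out of reach is approached as far as the arm can. A call with a gripper value outside its range is refused whole. "gripper" is the gripper command: -1 is shut, 1 is fully open, values between are in proportion, set as the call begins (left out, the last holds). The fingers move at their own pace and stop on an object; the grip force is fixed at half the most. Time passes only in rows, so rows that repeat a pose let the fingers close. It gives the time, the measured TCP pose, the force, the opening and the grip force at its end, in the units of the state.
- state(): the state, without advancing time (a new reading comes with each control period).
- camera(name): name is "scene" or "top"; returns the picture (400x640x3 uint8, blue, green, red); there is no depth.
- get_calibration(name): a dict with "mtx" (3x3 intrinsics, pixels), "view" (4x4, takes a point from world to camera coordinates). Camera axes: x right, y up, looking along -z (the intrinsics and any distortion apply to the point x, -y, -z); pixel columns grow to the right and rows downward; lengths in m; the calibration is good to about 2 mm. A picture is of the moment at which its call begins. get_calibration takes no time and is no camera call.
- sign_off(): hands the job in; it is judged then, once.
Trained networks look in the newest picture that a camera, given by its name, has taken for a name from the list of things; names that differ only in an ending like _2 or _b are one class to them, and where a whole thing is asked for, a point or a joint stands for the part that bears it (a point fixed in the world has none). Each returns a list of dicts, best first, with "confidence" (0 to 1); they miss things now and then, are a little off and sometimes report something else, mostly with a low value. They report only what shows in the picture. A call takes as long as a camera call. They do not tell look-alikes from the thing itself.
- outline_of(label, camera): "pixels" (400x640 bool, what is visible of it) and "rect" ([left, top, width, height] in pixels, round what is visible of it).
The state is a dict: "time_s": time; "q": joint angles; "qd": joint speeds; "tau": joint torques, N m; "eef_pos": TCP position; "eef_rot": TCP orientation; "wrist_force": force on the tool from outside, world axes, zero at the start; "ft_torque": the same for the moment, N m; "finger_gap": finger opening in m; "grasp_force": force on a finger pad.
Only numpy, scipy, OpenCV 4.12 (cv2) and the standard library are available. Lean on these libraries where they do the work, as an engineer would, in place of code of your own. Each camera call takes 0.05 s, during which the arm holds its last target. There are 200 camera calls.

TASK

With a fingertip, roll the big black knurled ring of the lamp unit anticlockwise as seen from above: bring its white mark round to the red pointer, then go on for exactly two more full turns and stop with the mark lined up with the pointer again (a quarter turn beyond that and the ring comes off its thread). Only push the ring round: do not touch the smoky dome, pick nothing up, and leave everything else on the desk where it lies. Finish clear of everything.

Things in the scene. Friction and masses are not known exactly. Their poses are not given: they have to be found in the camera images.
- ring_centre (a point): centre of the top face of the lamp unit's knurled black ring, on its vertical axis, 60 mm above the desk. The ring is a solid disc 140 mm across over its ribs, 20 mm high (underside 40 mm above the desk), with a flat top and 40 upright ribs, 2 mm proud, round its edge; too wide to grip across. This point stays put when the ring sinks or turns
- lamp: the lamp unit's round grey body under the ring, 176 mm across, 34 mm high, on a black foot 184 mm across, bolted to the desk; origin at the centre of its underside, x axis towards the red pointer
- seat (a joint): how far the ring is pushed down on its rubber seat, m: 0 = up, 0.006 = on its stop. Takes about 4 N to start and 1 N more per mm; springs back. A fingertip pushing the ring's top face down 3 to 5 mm and moving round the axis drags the ring round by friction
- dome: smoky brown lamp dome fixed in the middle of the ring, 56 mm across, standing 15 mm above the ring's top face; origin at the centre of its underside (level with the ring's top face). Not to be touched
- ring (a joint): turn of the knurled ring in rad, growing anticlockwise seen from above (loosening); counts on over full turns. 0 = white mark at the red pointer for the first time, 6.283 = one full turn further, 12.566 = two. It starts between -2.6 and -0.6, takes about 0.07 N m and stays where it is left
- mark (a point): on the white painted mark, 32 x 12 mm, radial, on the ring's top face; this point is 58 mm from the ring's axis and goes round with the ring
- pointer (a point): red pointer, 17 x 12 mm, on the grey lamp body just outside the ring, 80 mm from the ring's axis and 36 mm above the desk; it does not turn
- cover: cream reader cover, 150 x 90 x 20 mm, lying flat; loose, to be left where it lies; origin at its underside
- stylus: yellow plastic stylus with black tip, 118 mm long, 9 mm thick, lying; loose, to be left where it lies; origin at its underside
- pin: nickel-plated hinge pin with square ends, 64 mm long, 12 mm thick, lying; loose, to be left where it lies; origin at its underside
- screwdriver: screwdriver, 170 mm long, lying, under 40 mm high; loose, to be left where it lies; origin at its underside
- tray: open blue plastic parts tray, 100 x 75 x 28 mm; loose, to be left where it lies; origin at its underside
- collar: small brass collar, outer diameter 44 mm, 14 mm high; loose, to be left where it lies; origin at its underside
Mind the look-alikes: they are no part of the job. What is shaped like the lamp but purple is not meant.

How it is judged:
By the outcome, as a careful person would: the job done as asked, in the order asked, and still so for the second after the job is handed in, with the robot touching nothing.
It also fails if it takes over 72 s, if anything falls off the work surface, if the arm or the gripper's body presses on something with over 40 N, if the wrist force passes 120 N, or if a joint passes its speed limit or range.

## Working session

There is one attempt and no reset: what is moved stays moved. The work goes in short steps, Python scripts to look and compute and a tool call to move; the robot and the scene stay as the last step left them, time stands still between calls to the robot, and variables do not carry over. Pictures are saved under pics/ and viewed, at most 10 in all, crops included, and the job is handed in when it is done.

Besides the shell and the picture viewer there is one more tool, called after "Request:" as name(argument=value, ...) on one line, values as JSON. apply_moves: Moves the arm, as the interface text tells. Its arguments: {"type":"object","properties":{"motion":{"type":"string"},"gripper":{"type":"number"}},"required":["motion"]}

```bash
mkdir -p pics; python3 - <<'E'
from station import *
import cv2,numpy as np
a=camera("scene");b=camera("top")
cv2.imwrite("pics/s.png",a);cv2.imwrite("pics/t.png",b)
for n in("scene","top"):
    print(n,get_calibration(n))
    for l in("ring","mark","pointer","lamp","dome"):
        print(l,[(d["confidence"],d["rect"]) for d in outline_of(l,n)])
s=state();print({k:s[k] for k in("time_s","q","eef_pos","eef_rot","finger_gap")})
E
```

```text
scene {'mtx': array([[368.02468233,   0.        , 318.3076418 ],
       [  0.        , 368.02468233, 200.7538734 ],
       [  0.        ,   0.        ,   1.        ]]), 'view': array([[ 0.45513856,  0.89031272,  0.013862  , -0.28993748],
       [-0.56927236,  0.27897765,  0.77336955,  0.26609845],
       [ 0.68467356, -0.35988155,  0.6338039 , -1.34899965],
       [ 0.        ,  0.        ,  0.        ,  1.        ]])}
ring [(0.86, [376.5, 123.5, 41.8, 30.0]), (0.8, [406.8, 174.6, 55.8, 32.1]), (0.65, [256.7, 182.2, 55.7, 39.5]), (0.59, [110.3, 198.2, 65.4, 43.0]), (0.33, [338.4, 212.7, 39.1, 16.3])]
mark [(0.59, [258.2, 181.7, 57.0, 41.9]), (0.58, [406.4, 171.0, 58.1, 39.7])]
pointer [(0.9, [104.7, 193.0, 84.9, 65.0]), (0.81, [368.0, 127.1, 55.1, 35.2]), (0.77, [250.2, 182.9, 68.1, 54.3]), (0.68, [398.6, 171.5, 68.0, 55.1])]
lamp [(0.95, [105.2, 197.3, 82.3, 62.0]), (0.71, [398.4, 172.6, 67.5, 53.3]), (0.67, [367.5, 122.1, 55.9, 43.5]), (0.6, [253.0, 182.1, 65.4, 56.7])]
dome [(0.86, [128.7, 206.6, 21.8, 13.3]), (0.71, [424.9, 178.0, 20.5, 14.9]), (0.67, [274.5, 189.4, 24.7, 14.6]),
[... 812 characters left out ...]
7, 147.0, 62.9, 67.0]), (0.56, [311.4, 194.3, 64.9, 64.3])]
lamp [(0.96, [426.7, 233.0, 65.9, 59.8]), (0.82, [310.7, 196.3, 62.7, 59.4]), (0.75, [184.0, 148.7, 60.7, 64.4]), (0.61, [332.3, 214.3, 20.9, 23.5]), (0.58, [146.8, 242.2, 66.9, 62.3])]
dome [(0.82, [168.5, 266.0, 19.8, 18.3]), (0.81, [199.2, 167.5, 21.0, 21.1]), (0.74, [452.6, 252.9, 19.0, 18.6]), (0.72, [332.0, 215.8, 20.7, 23.5])]
{'time_s': 0.6, 'q': array([ 1.23680185,  0.68907913, -0.19456934,  1.56526851,  0.15728123,
        0.90249786, -0.2151064 ]), 'eef_pos': array([ 0.22475242, -0.58323572,  0.23876339]), 'eef_rot': array([9.83140622e-01, 1.82851071e-01, 1.63735768e-05, 6.09433948e-05]), 'finger_gap': 0.0881295750473608}
```

View pics/s.png

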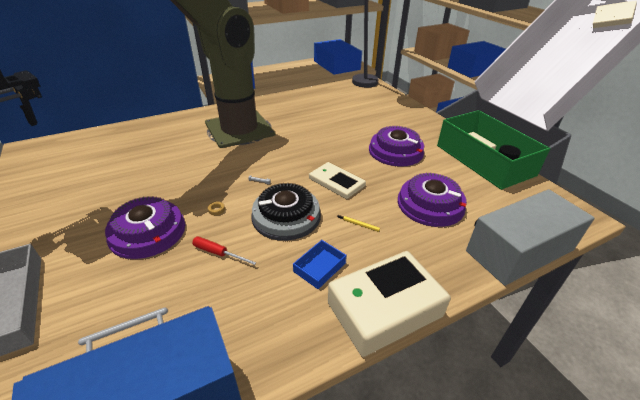

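View pics/t.png

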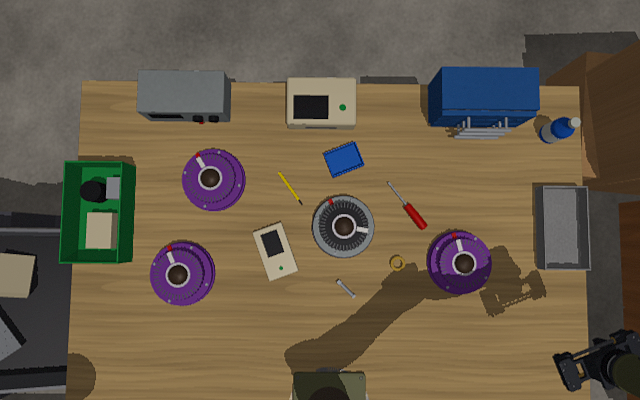

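The target is the black ring on the grey body, at scene (285,205) and top (343,227). The look-alikes are purple: top (212,178), (181,272), (459,260), and scene (145,225), (432,198), (397,145). Next I'll check a close crop and measure.

```bash
cat > h.py <<'E'
from station import *
import cv2,numpy as np
def proj(n,P):
    c=get_calibration(n);p=c["view"]@np.append(P,1);p=c["mtx"]@[p[0],-p[1],-p[2]];return p[:2]/p[2]
def ray(n,uv,z):
    c=get_calibration(n);V=c["view"];R,t=V[:3,:3],V[:3,3]
    d=np.linalg.solve(c["mtx"],[*uv,1]);d=R.T@[d[0],-d[1],-d[2]];o=-R.T@t
    return o+d*(z-o[2])/d[2]
E
python3 - <<'E'
from h import *
for n,c0 in(("top",(343,227)),("scene",(285,205))):
    img=camera(n)
    for l,z in(("ring",.055),("dome",.065),("lamp",.02),("mark",.055)):
        for d in outline_of(l,n):
            m=d["pixels"];v,u=np.nonzero(m)
            if abs(u.mean()-c0[0])<15 and abs(v.mean()-c0[1])<15:
                print(n,l,d["confidence"],len(u),ray(n,(u.mean(),v.mean()),z).round(4))
    x,y=c0;cr=img[y-36:y+36,x-45:x+45]
    hsv=cv2.cvtColor(img,cv2.COLOR_BGR2HSV);roi=np.zeros(img.shape[:2],bool);roi[y-34:y+34,x-38:x+38]=1
    red=roi&(hsv[...,1]>170)&((hsv[...,0]<6)|(hsv[...,0]>174))&(hsv[...,2]>90)
    wh=roi&(hsv[...,2]>215)&(hsv[...,1]<40)
    for nm,m,z in(("red",red,.036),("white",wh,.06)):
        k,lab,st,ce=cv2.connectedComponentsWithStats(m.astype(np.uint8))
        print(nm,[(int(st[i,4]),ce[i].round(1),ray(n,ce[i],z).round(4)) for i in range(1,k) if st[i,4]>5])
    cv2.imwrite(f"pics/c_{n}.png",cv2.resize(cr,None,fx=6,fy=6,interpolation=0))
a=[cv2.imread(f"pics/c_{n}.png") for n in("top","scene")]
cv2.imwrite("pics/c.png",cv2.resize(np.hstack(a),(800,320)))
E
```

```text
top ring 0.65 1597 [ 0.5155 -0.036   0.055 ]
top ring 0.3 295 [ 0.5163 -0.0369  0.055 ]
top dome 0.75 305 [ 0.5155 -0.035   0.065 ]
top dome 0.42 3062 [ 0.515  -0.0321  0.065 ]
top lamp 0.56 3010 [ 0.5161 -0.035   0.02  ]
top mark 0.64 1659 [ 0.5163 -0.0366  0.055 ]
red [(19, array([330.3, 201.2]), array([0.5863, 0.0017, 0.036 ]))]
white []
scene ring 0.58 1548 [ 0.5302 -0.0399  0.055 ]
scene dome 0.7 248 [ 0.5227 -0.0372  0.065 ]
scene lamp 0.8 3222 [ 0.5267 -0.0395  0.02  ]
scene mark 0.8 1454 [ 0.5297 -0.0409  0.055 ]
red [(22, array([309.9, 217.6]), array([ 5.904e-01, -4.000e-04,  3.600e-02]))]
white [(10, array([273.7, 200.1]), array([ 0.514 , -0.0654,  0.06  ])), (31, array([265. , 201.5]), array([ 0.5097, -0.0873,  0.06  ])), (7, array([293. , 203.6]), array([ 0.5482, -0.027 ,  0.06  ]))]
```

View pics/c.png

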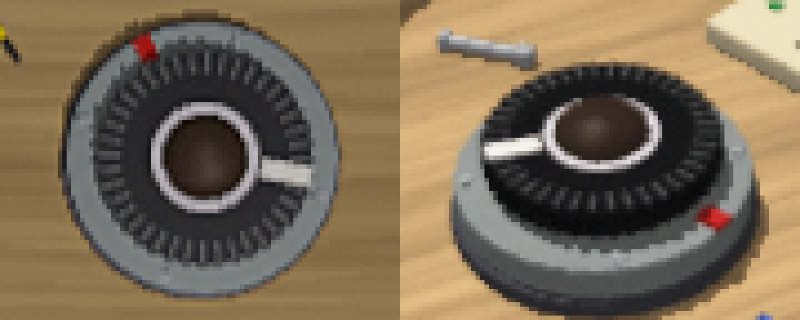

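The crop confirms the black ring on the grey body. In the top view the pointer is up-left at (330,201), about 28° in the world frame. The mark is at about (362,230), roughly -97°, so the ring starts at about -125°. Now I'll shut the gripper and move over it at a safe height.

Request:
apply_moves(motion="7.3 13.7 -2 0 0 0;7.3 13.7 -2 0 0 0;7.3 13.7 -2 0 0 0;7.3 13.7 -2 0 0 0;7.3 13.7 -2 0 0 0;7.3 13.7 -2 0 0 0;7.3 13.7 -2 0 0 0;7.3 13.7 -2 0 0 0;7.3 13.7 -2 0 0 0;7.3 13.7 -2 0 0 0;7.3 13.7 -2 0 0 0;7.3 13.7 -2 0 0 0", gripper=-1)

```text
time_s: 2.3
eef_pos: [0.5056, -0.0561, 0.162]
eef_rot: [0.983, 0.183, 0.0, 0.0]
wrist_force: [1.4, -0.6, -0.1]
finger_gap: 0.0006
grasp_force: 0.0
```

```bash
python3 - <<'E'
from h import *
s=state();print({k:np.round(s[k],4) for k in("time_s","q","eef_pos","eef_rot","finger_gap","wrist_force")})
# mark & body fit using top image earlier
b=cv2.imread("pics/t.png")
c=np.array([.516,-.0355])
for u,v,z in((362.4,229.7,.06),(330.3,201.2,.036)):
    p=ray("top",(u,v),z)[:2]-c;print(np.hypot(*p),np.degrees(np.arctan2(p[1],p[0])))
E
```

```text
{'time_s': np.float64(2.3), 'q': array([ 0.0535,  0.6577, -0.0544,  1.9934,  0.071 ,  0.4916, -1.255 ]), 'eef_pos': array([ 0.5056, -0.0561,  0.162 ]), 'eef_rot': array([9.831e-01, 1.829e-01, 3.000e-04, 2.000e-04]), 'finger_gap': np.float64(0.0006), 'wrist_force': array([ 1.3804, -0.5553, -0.1098])}
0.0539301923726789 -101.56052654528752
0.07939785615156014 27.871006868878865
```

Request:
apply_moves(motion="1.1 -0.4 -1.5 0 0 -8.5;1.1 -0.4 -1.5 0 0 -8.5;1.1 -0.4 -1.5 0 0 -8.5;1.1 -0.4 -1.5 0 0 -8.5;1.1 -0.4 -1.5 0 0 -8.5;1.1 -0.4 -1.5 0 0 -8.5;1.1 -0.4 -1.5 0 0 -8.5;1.1 -0.4 -1.5 0 0 -8.5;1.1 -0.4 -1.5 0 0 -8.5;1.1 -0.4 -1.5 0 0 -8.5;1.1 -0.4 -1.5 0 0 -8.5;1.1 -0.4 -1.5 0 0 -8.5")

```text
time_s: 3.5
eef_pos: [0.5487, -0.0741, 0.1021]
eef_rot: [0.918, -0.398, 0.0, -0.0]
wrist_force: [-0.1, -0.1, 0.1]
finger_gap: 0.0007
grasp_force: 0.0
```

```bash
cat >> h.py <<'E'
C=np.array([.516,-.0355])
def ang():
    s=state();q=s["eef_rot"];p=s["eef_pos"][:2]-C
    return dict(q7=np.degrees(s["q"][6]).round(1),q=s["q"].round(2),pos=s["eef_pos"].round(4),th=(np.degrees(2*np.arctan2(q[1],q[0]))-90).round(1),phi=np.degrees(np.arctan2(p[1],p[0])).round(1),r=np.hypot(*p).round(4),F=s["wrist_force"].round(1),t=s["time_s"])
def rows(phi0,n,st=8,r=1.3):
    a=np.radians(phi0);out=[]
    for k in range(1,n+1):
        b=np.radians(phi0+st*k);out.append(f"{r*(np.cos(b)-np.cos(a)):.2f} {r*(np.sin(b)-np.sin(a)):.2f} 0 0 0 {k*st/8:g}")
    return ";".join(out)
E
python3 - <<'E'
from h import *
print(ang())
c=C+.052*np.array([np.cos(np.radians(-47)),np.sin(np.radians(-47))]);print((c-state()["eef_pos"][:2])/.04)
print(rows(-47,12));print(rows(49,12));print(rows(145,10))
# picture check of dims: dome edge and white ring radius
b=cv2.imread("pics/t.png");
for r,z in((.028,.06),(.033,.06),(.068,.06),(.092,.0)):
    pts=np.array([proj("top",[C[0]+r*np.cos(a),C[1]+r*np.sin(a),z]) for a in np.arange(0,6.28,.1)])
    b4=b if r==.028 else b4
    if r==.028: b4=cv2.resize(b[185:270,295:395],None,fx=7,fy=7,interpolation=0)
    cv2.polylines(b4,[((pts-[295,185]+.5)*7).astype(int)],True,(0,255,0),1)
cv2.imwrite("pics/fit.png",b4)
E
```

```text
{'q7': np.float64(-112.5), 'q': array([-0.08,  0.82,  0.23,  1.91, -0.39,  0.46, -1.96]), 'pos': array([ 0.5487, -0.0741,  0.1021]), 'th': np.float64(-136.9), 'phi': np.float64(-49.7), 'r': np.float64(0.0505), 'F': array([-0.1, -0.1,  0.1]), 't': 3.5}
[0.07005172 0.01306961]
0.12 0.13 0 0 0 1;0.23 0.28 0 0 0 2;0.31 0.44 0 0 0 3;0.37 0.61 0 0 0 4;0.40 0.79 0 0 0 5;0.41 0.97 0 0 0 6;0.40 1.15 0 0 0 7;0.36 1.33 0 0 0 8;0.29 1.50 0 0 0 9;0.20 1.66 0 0 0 10;0.09 1.80 0 0 0 11;-0.03 1.93 0 0 0 12
-0.14 0.11 0 0 0 1;-0.30 0.20 0 0 0 2;-0.47 0.26 0 0 0 3;-0.65 0.30 0 0 0 4;-0.83 0.32 0 0 0 5;-1.01 0.31 0 0 0 6;-1.19 0.27 0 0 0 7;-1.36 0.22 0 0 0 8;-1.52 0.13 0 0 0 9;-1.67 0.03 0 0 0 10;-1.80 -0.09 0 0 0 11;-1.92 -0.24 0 0 0 12
-0.09 -0.16 0 0 0 1;-0.16 -0.32 0 0 0 2;-0.21 -0.50 0 0 0 3;-0.23 -0.68 0 0 0 4;-0.23 -0.86 0 0 0 5;-0.20 -1.04 0 0 0 6;-0.15 -1.21 0 0 0 7;-0.07 -1.38 0 0 0 8;0.03 -1.53 0 0 0 9;0.15 -1.66 0 0 0 10
```

View pics/fit.png

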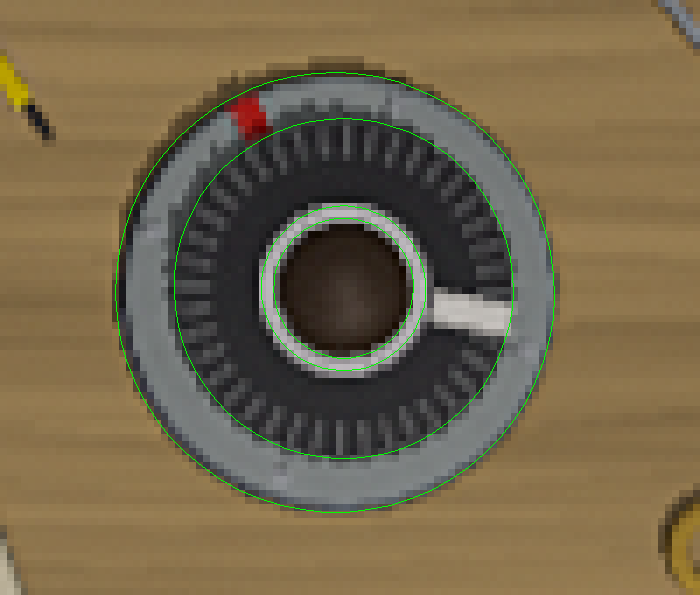

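The fit is good: the ring circle (centre pixel 343,289 in the crop) and the foot both match, so the centre is about (0.516,-0.0355). Now I'll press down.

Request:
apply_moves(motion="0.07 0 -0.5 0 0 0;0.07 0 -0.9 0 0 0;0.07 0 -1.0 0 0 0;0.07 0 -1.1 0 0 0;0.07 0 -1.15 0 0 0;0.07 0 -1.15 0 0 0;0.07 0 -1.15 0 0 0")

```text
time_s: 4.2
eef_pos: [0.5509, -0.074, 0.0568]
eef_rot: [0.917, -0.398, -0.0, 0.0]
wrist_force: [-2.6, 1.4, 4.5]
finger_gap: 0.0004
grasp_force: 2.5
```

```bash
python3 -c "
from h import *
print(ang())"
```

```text
{'q7': np.float64(-111.5), 'q': array([-0.06,  0.89,  0.19,  1.91, -0.41,  0.37, -1.95]), 'pos': array([ 0.5509, -0.074 ,  0.0568]), 'th': np.float64(-136.9), 'phi': np.float64(-47.8), 'r': np.float64(0.052), 'F': array([-2.6,  1.4,  4.5]), 't': 4.2}
```

Request:
apply_moves(motion="0 0 -0.03 0 0 0;0.12 0.13 -0.03 0 0 1;0.23 0.28 -0.03 0 0 2;0.31 0.44 -0.03 0 0 3;0.37 0.61 -0.03 0 0 4;0.40 0.79 -0.03 0 0 5;0.41 0.97 -0.03 0 0 6;0.40 1.15 -0.03 0 0 7;0.36 1.33 -0.03 0 0 8;0.29 1.50 -0.03 0 0 9;0.20 1.66 -0.03 0 0 10;0.09 1.80 -0.03 0 0 11")

```text
time_s: 5.4
eef_pos: [0.556, -0.0038, 0.0561]
eef_rot: [0.936, 0.353, 0.001, 0.002]
wrist_force: [-1.6, -3.9, 4.9]
finger_gap: 0.0002
grasp_force: 2.8
```

```bash
python3 - <<'E'
from h import *
print(ang())
b=camera("top");cv2.imwrite("pics/k1.png",np.hstack([cv2.resize(b[185:270,295:395],(400,340),interpolation=0),cv2.resize(camera("scene")[165:245,240:334],(400,340),interpolation=0)]))
print(rows(41,12));print(rows(137,11))
E
```

```text
{'q7': np.float64(-65.1), 'q': array([-0.02,  0.88, -0.1 ,  1.91,  0.22,  0.36, -1.14]), 'pos': array([ 0.556 , -0.0038,  0.0561]), 'th': np.float64(-48.7), 'phi': np.float64(38.4), 'r': np.float64(0.0511), 'F': array([-1.6, -3.9,  4.9]), 't': 5.4}
-0.13 0.13 0 0 0 1;-0.27 0.24 0 0 0 2;-0.43 0.33 0 0 0 3;-0.60 0.39 0 0 0 4;-0.78 0.43 0 0 0 5;-0.96 0.45 0 0 0 6;-1.14 0.44 0 0 0 7;-1.32 0.40 0 0 0 8;-1.49 0.34 0 0 0 9;-1.65 0.26 0 0 0 10;-1.80 0.16 0 0 0 11;-1.93 0.03 0 0 0 12
-0.11 -0.14 0 0 0 1;-0.21 -0.30 0 0 0 2;-0.28 -0.46 0 0 0 3;-0.33 -0.64 0 0 0 4;-0.35 -0.82 0 0 0 5;-0.34 -1.00 0 0 0 6;-0.32 -1.18 0 0 0 7;-0.26 -1.35 0 0 0 8;-0.19 -1.52 0 0 0 9;-0.09 -1.67 0 0 0 10;0.03 -1.81 0 0 0 11
```

View pics/k1.png

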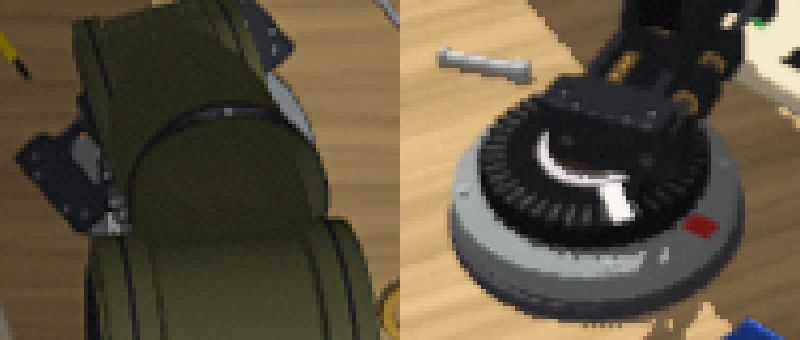

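The scene view (right) shows the mark has come round to about scene pixel (291,212), so the ring turns with the tip. The arm blocks the top view here, so I'll track with the scene camera.

Request:
apply_moves(motion="-0.13 0.13 0 0 0 1;-0.27 0.24 0 0 0 2;-0.43 0.33 0 0 0 3;-0.60 0.39 0 0 0 4;-0.78 0.43 0 0 0 5;-0.96 0.45 0 0 0 6;-1.14 0.44 0 0 0 7;-1.32 0.40 0 0 0 8;-1.49 0.34 0 0 0 9;-1.65 0.26 0 0 0 10;-1.80 0.16 0 0 0 11;-1.93 0.03 0 0 0 12")

```text
time_s: 6.7
eef_pos: [0.4809, -0.0008, 0.0562]
eef_rot: [0.363, 0.932, 0.002, 0.003]
wrist_force: [2.1, -0.2, 5.5]
finger_gap: 0.0003
grasp_force: 2.7
```

```bash
cat >> h.py <<'E'
def polar(n,zdrop=0.0,save=None):
    """ring annulus unwrapped: brightness of white at r 38..62mm per angle; returns mark angle"""
    img=camera(n);A=np.radians(np.arange(-180,180,1));off=OFF[n]
    R=np.arange(.046,.066,.002)
    uv=np.array([[proj(n,[C[0]+off[0]+r*np.cos(a),C[1]+off[1]+r*np.sin(a),.06-zdrop]) for a in A] for r in R],np.float32)
    s=cv2.remap(img,uv[...,0],uv[...,1],cv2.INTER_LINEAR).astype(float)
    w=s.min(2).mean(0)
    i=int(w.argmax());win=(np.arange(-14,15)+i)%360
    ww=np.clip(w[win]-w[win].max()*.5,0,None)
    m=-180+i+(ww*np.arange(-14,15)).sum()/ww.sum()
    return round(m,1),round(w.max()),int(round(np.median(w)))
OFF={"top":(0,0),"scene":(0,0)}
E
python3 - <<'E'
from h import *
print(ang())
import h
# scene offset: register scene to top by mark/dome: pointer gave scene (.5904,-.0004) vs top (.5863,.0017)
img=cv2.imread("pics/s.png");tp=cv2.imread("pics/t.png")
h.camera=lambda n:{"scene":img,"top":tp}[n]
for o in((0,0),(.004,-.002)):
    h.OFF["scene"]=o;print(o,h.polar("scene"),h.polar("top"))
import station
h.camera=station.camera
print("now",h.polar("scene",.004))
E
```

```text
{'q7': np.float64(-12.3), 'q': array([ 0.11,  0.85, -0.34,  2.13,  0.95,  0.31, -0.21]), 'pos': array([ 0.4809, -0.0008,  0.0562]), 'th': np.float64(47.4), 'phi': np.float64(135.3), 'r': np.float64(0.0494), 'F': array([ 2.1, -0.2,  5.5]), 't': 6.7}Traceback (most recent call last):
  File "<stdin>", line 8, in <module>
  File "h.py", line 22, in polar
    uv=np.array([[proj(n,[C[0]+off[0]+r*np.cos(a),C[1]+off[1]+r*np.sin(a),.06-zdrop]) for a in A] for r in R],np.float32)
                  ~~~~^^^^^^^^^^^^^^^^^^^^^^^^^^^^^^^^^^^^^^^^^^^^^^^^^^^^^^^^^^^^^^^
  File "h.py", line 4, in proj
    c=get_calibration(n);p=c["view"]@np.append(P,1);p=c["mtx"]@[p[0],-p[1],-p[2]];return p[:2]/p[2]
ValueError: time passes only in moves, steps and waits
```

```bash
sed -i 's/^def proj/CAL={n:get_calibration(n) for n in("scene","top")}\ndef get_calibration(n): return CAL[n]\ndef proj/' h.py
python3 - <<'E'
import h
img=h.cv2.imread("pics/s.png");tp=h.cv2.imread("pics/t.png");cam=h.camera
h.camera=lambda n:{"scene":img,"top":tp}[n]
for o in((0,0),(.004,-.002)):
    h.OFF["scene"]=o;print(o,h.polar("scene"),h.polar("top"))
h.camera=cam
print("now",h.polar("scene",.004))
E
```

```text
(0, 0) (np.float64(-96.7), 238, 40) (np.float64(-100.6), 183, 50)
(0.004, -0.002) (np.float64(-101.2), 235, 37) (np.float64(-100.6), 183, 50)
now (np.float64(85.1), 143, 28)
```

Request:
apply_moves(motion="-0.11 -0.14 0 0 0 1;-0.21 -0.30 0 0 0 2;-0.28 -0.46 0 0 0 3;-0.33 -0.64 0 0 0 4;-0.35 -0.82 0 0 0 5;-0.34 -1.00 0 0 0 6;-0.32 -1.18 0 0 0 7;-0.26 -1.35 0 0 0 8")

```text
time_s: 7.55
eef_pos: [0.4692, -0.0539, 0.056]
eef_rot: [-0.186, 0.983, 0.001, 0.002]
wrist_force: [-0.6, 2.3, 6.1]
finger_gap: 0.0006
grasp_force: 2.8
```

```bash
python3 -c "
from h import *
OFF['scene']=(.004,-.002)
print(ang(),polar('scene',.004))"
```

```text
{'q7': np.float64(44.6), 'q': array([ 0.37,  0.9 , -0.59,  2.14,  1.19,  0.48,  0.78]), 'pos': array([ 0.4692, -0.0539,  0.056 ]), 'th': np.float64(111.5), 'phi': np.float64(-158.6), 'r': np.float64(0.0502), 'F': array([-0.6,  2.3,  6.1]), 't': 7.55} (np.float64(145.5), 186, 21)
```

```bash
python3 -c "
from h import *
for p in (201,297): print(rows(p,12));print()"
```

```text
0.08 -0.16 0 0 0 1;0.18 -0.32 0 0 0 2;0.29 -0.45 0 0 0 3;0.43 -0.57 0 0 0 4;0.58 -0.67 0 0 0 5;0.75 -0.75 0 0 0 6;0.92 -0.80 0 0 0 7;1.10 -0.83 0 0 0 8;1.28 -0.83 0 0 0 9;1.46 -0.81 0 0 0 10;1.64 -0.76 0 0 0 11;1.80 -0.69 0 0 0 12

0.16 0.09 0 0 0 1;0.30 0.21 0 0 0 2;0.42 0.34 0 0 0 3;0.52 0.49 0 0 0 4;0.61 0.65 0 0 0 5;0.67 0.82 0 0 0 6;0.70 1.00 0 0 0 7;0.71 1.18 0 0 0 8;0.69 1.36 0 0 0 9;0.65 1.54 0 0 0 10;0.59 1.71 0 0 0 11;0.50 1.87 0 0 0 12
```

Six rows at a time, watching the joints.

Request:
apply_moves(motion="0.08 -0.16 0 0 0 1;0.18 -0.32 0 0 0 2;0.29 -0.45 0 0 0 3;0.43 -0.57 0 0 0 4;0.58 -0.67 0 0 0 5;0.75 -0.75 0 0 0 6")

```text
time_s: 8.2
eef_pos: [0.4984, -0.0845, 0.0559]
eef_rot: [-0.569, 0.822, -0.0, 0.001]
wrist_force: [-1.0, 2.5, 6.0]
finger_gap: 0.0002
grasp_force: 2.9
```

```bash
sed -i "s/\"scene\":(0,0)}/\"scene\":(.004,-.002)}/" h.py; python3 -c "
from h import *
print(ang(),polar('scene',.004));print(rows(249,6))"
```

```text
{'q7': np.float64(99.0), 'q': array([ 0.53,  0.97, -0.77,  2.04,  1.17,  0.67,  1.73]), 'pos': array([ 0.4984, -0.0845,  0.0559]), 'th': np.float64(159.4), 'phi': np.float64(-109.7), 'r': np.float64(0.052), 'F': array([-1. ,  2.5,  6. ]), 't': 8.2} (np.float64(139.6), 49, 23)
0.17 -0.05 0 0 0 1;0.35 -0.08 0 0 0 2;0.53 -0.08 0 0 0 3;0.71 -0.06 0 0 0 4;0.89 -0.02 0 0 0 5;1.06 0.06 0 0 0 6
```

Request:
apply_moves(motion="0.17 -0.05 0 0 0 1;0.35 -0.08 0 0 0 2;0.53 -0.08 0 0 0 3;0.71 -0.06 0 0 0 4;0.71 -0.06 0 0 0 4")

```text
time_s: 8.75
eef_pos: [0.5278, -0.0873, 0.0558]
eef_rot: [0.773, -0.635, 0.001, -0.001]
wrist_force: [1.0, -0.2, 5.6]
finger_gap: 0.0004
grasp_force: 3.0
```

```bash
python3 -c "
from h import *
print(ang(),polar('scene',.004),polar('top',.004))"
```

```text
{'q7': np.float64(133.3), 'q': array([ 0.57,  1.02, -0.88,  1.95,  1.17,  0.8 ,  2.33]), 'pos': array([ 0.5278, -0.0873,  0.0558]), 'th': np.float64(-168.8), 'phi': np.float64(-77.2), 'r': np.float64(0.0531), 'F': array([ 1. , -0.2,  5.6]), 't': 8.75} (np.float64(102.2), 47, 24) (np.float64(-133.5), 91, 46)
```

No slip: 328° driven and the mark is at about -133°, as predicted. The ring has about 521° left. Lift and rewind the wrist.

Request:
apply_moves(motion="0 0 0.5 0 0 0;0 0 1 0 0 0;0.3 0.5 1 0 0 -1;0.6 1 1 0 0 -2;1 1.66 1 0 0 -3;1 1.66 1 0 0 -4;1 1.66 1 0 0 -5;1 1.66 1 0 0 -6;1 1.66 1 0 0 -7;1 1.66 1 0 0 -8;1 1.66 1 0 0 -9;1 1.66 1 0 0 -10")

```text
time_s: 10.05
eef_pos: [0.5665, -0.0213, 0.0953]
eef_rot: [-0.18, 0.984, -0.0, 0.001]
wrist_force: [-1.1, 0.4, 0.5]
finger_gap: 0.0007
grasp_force: 0.0
```

Request:
apply_moves(motion="0 0 0 0 0 -1;0 0 0 0 0 -2;0 0 0 0 0 -3;0 0 0 0 0 -4;0 0 0 0 0 -5;0 0 0 0 0 -6;0 0 0 0 0 -7;0 0 0 0 0 -8;0 0 0 0 0 -9;0 0 0 0 0 -10;0 0 0 0 0 -11;0 0 0 0 0 -12")

```text
time_s: 11.25
eef_pos: [0.5666, -0.0211, 0.0954]
eef_rot: [0.611, 0.792, 0.0, 0.001]
wrist_force: [-0.9, 0.7, 0.5]
finger_gap: 0.0006
grasp_force: 0.0
```

```bash
python3 -c "
from h import *
print(ang(),polar('scene'))
for p in (17,113,209): print(rows(p,12));print()"
```

```text
{'q7': np.float64(-5.1), 'q': array([ 0.07,  0.82, -0.2 ,  1.86,  0.32,  0.49, -0.09]), 'pos': array([ 0.5666, -0.0211,  0.0954]), 'th': np.float64(14.7), 'phi': np.float64(15.9), 'r': np.float64(0.0526), 'F': array([-0.9,  0.7,  0.5]), 't': 11.25} (np.float64(-133.5), 243, 32)
-0.06 0.17 0 0 0 1;-0.15 0.33 0 0 0 2;-0.26 0.47 0 0 0 3;-0.39 0.60 0 0 0 4;-0.54 0.71 0 0 0 5;-0.69 0.80 0 0 0 6;-0.86 0.86 0 0 0 7;-1.04 0.90 0 0 0 8;-1.22 0.92 0 0 0 9;-1.40 0.91 0 0 0 10;-1.58 0.88 0 0 0 11;-1.75 0.82 0 0 0 12

-0.16 -0.08 0 0 0 1;-0.31 -0.19 0 0 0 2;-0.44 -0.31 0 0 0 3;-0.56 -0.45 0 0 0 4;-0.65 -0.61 0 0 0 5;-0.72 -0.77 0 0 0 6;-0.77 -0.95 0 0 0 7;-0.79 -1.13 0 0 0 8;-0.79 -1.31 0 0 0 9;-0.76 -1.49 0 0 0 10;-0.71 -1.66 0 0 0 11;-0.63 -1.83 0 0 0 12

0.10 -0.15 0 0 0 1;0.22 -0.29 0 0 0 2;0.35 -0.41 0 0 0 3;0.51 -0.51 0 0 0 4;0.67 -0.58 0 0 0 5;0.84 -0.64 0 0 0 6;1.02 -0.66 0 0 0 7;1.21 -0.67 0 0 0 8;1.39 -0.65 0 0 0 9;1.56 -0.60 0 0 0 10;1.73 -0.53 0 0 0 11;1.88 -0.43 0 0 0 12
```

Request:
apply_moves(motion="0 0 0 0 0 -1;0 0 0 0 0 -2;0 0 0 0 0 -3;0 0 0 0 0 -4;0 0 0 0 0 -5;0 0 0 0 0 -6;0 0 0 0 0 -7;0 0 0 0 0 -8;0 0 0 0 0 -9;0 0 0 0 0 -10;0 0 0 0 0 -11;0 0 0 0 0 -11")

```text
time_s: 12.5
eef_pos: [0.5663, -0.0208, 0.0952]
eef_rot: [0.989, 0.149, 0.001, 0.0]
wrist_force: [-0.1, 0.3, 0.5]
finger_gap: 0.0006
grasp_force: 0.0
```

Request:
apply_moves(motion="0 0 -0.5 0 0 0;0 0 -0.8 0 0 0;0 0 -0.95 0 0 0;0 0 -1 0 0 0;0 0 -1 0 0 0;0 0 -1 0 0 0")

```text
time_s: 13.1
eef_pos: [0.5657, -0.0207, 0.0556]
eef_rot: [0.989, 0.149, 0.0, -0.0]
wrist_force: [-1.3, 1.1, 6.2]
finger_gap: 0.0004
grasp_force: 3.0
```

Request:
apply_moves(motion="-0.06 0.17 0 0 0 1;-0.15 0.33 0 0 0 2;-0.26 0.47 0 0 0 3;-0.39 0.60 0 0 0 4;-0.54 0.71 0 0 0 5;-0.69 0.80 0 0 0 6;-0.86 0.86 0 0 0 7;-1.04 0.90 0 0 0 8;-1.22 0.92 0 0 0 9;-1.40 0.91 0 0 0 10;-1.58 0.88 0 0 0 11;-1.75 0.82 0 0 0 12")

```text
time_s: 14.3
eef_pos: [0.4982, 0.0109, 0.056]
eef_rot: [0.549, 0.836, 0.001, 0.002]
wrist_force: [2.9, -3.4, 5.0]
finger_gap: 0.0004
grasp_force: 2.7
```

```bash
python3 -c "
from h import *
print(ang(),polar('scene',.004))"
```

```text
{'q7': np.float64(-8.2), 'q': array([-0.04,  0.85, -0.13,  2.08,  0.44,  0.23, -0.14]), 'pos': array([0.4982, 0.0109, 0.056 ]), 'th': np.float64(23.4), 'phi': np.float64(111.0), 'r': np.float64(0.0497), 'F': array([ 2.9, -3.4,  5. ]), 't': 14.3} (np.float64(-38.9), 238, 34)
```

Request:
apply_moves(motion="-0.16 -0.08 0 0 0 1;-0.31 -0.19 0 0 0 2;-0.44 -0.31 0 0 0 3;-0.56 -0.45 0 0 0 4;-0.65 -0.61 0 0 0 5;-0.72 -0.77 0 0 0 6;-0.77 -0.95 0 0 0 7;-0.79 -1.13 0 0 0 8;-0.79 -1.31 0 0 0 9;-0.76 -1.49 0 0 0 10;-0.71 -1.66 0 0 0 11;-0.63 -1.83 0 0 0 12")

```text
time_s: 15.55
eef_pos: [0.472, -0.0606, 0.0558]
eef_rot: [-0.255, 0.967, 0.0, 0.002]
wrist_force: [0.3, 1.9, 5.1]
finger_gap: 0.0005
grasp_force: 2.9
```

```bash
python3 -c "
from h import *
print(ang(),polar('scene',.004))"
```

```text
{'q7': np.float64(58.7), 'q': array([ 0.32,  0.87, -0.47,  2.13,  1.1 ,  0.4 ,  1.02]), 'pos': array([ 0.472 , -0.0606,  0.0558]), 'th': np.float64(119.5), 'phi': np.float64(-150.3), 'r': np.float64(0.0506), 'F': array([0.3, 1.9, 5.1]), 't': 15.55} (np.float64(57.2), 141, 23)
```

Request:
apply_moves(motion="0.10 -0.15 0 0 0 1;0.22 -0.29 0 0 0 2;0.35 -0.41 0 0 0 3;0.51 -0.51 0 0 0 4;0.67 -0.58 0 0 0 5;0.84 -0.64 0 0 0 6;1.02 -0.66 0 0 0 7;1.21 -0.67 0 0 0 8;1.21 -0.67 0 0 0 8")

```text
time_s: 16.5
eef_pos: [0.5206, -0.0883, 0.0556]
eef_rot: [0.727, -0.687, 0.001, -0.001]
wrist_force: [0.6, -0.3, 5.9]
finger_gap: 0.0003
grasp_force: 3.0
```

```bash
python3 -c "
from h import *
print(ang(),polar('scene',.004),polar('top',.004))
print(rows(17,12,8));"
```

```text
{'q7': np.float64(127.0), 'q': array([ 0.53,  0.98, -0.78,  1.97,  1.12,  0.7 ,  2.22]), 'pos': array([ 0.5206, -0.0883,  0.0556]), 'th': np.float64(-176.7), 'phi': np.float64(-85.0), 'r': np.float64(0.053), 'F': array([ 0.6, -0.3,  5.9]), 't': 16.5} (np.float64(121.5), 241, 23) (np.float64(122.4), 192, 41)
-0.06 0.17 0 0 0 1;-0.15 0.33 0 0 0 2;-0.26 0.47 0 0 0 3;-0.39 0.60 0 0 0 4;-0.54 0.71 0 0 0 5;-0.69 0.80 0 0 0 6;-0.86 0.86 0 0 0 7;-1.04 0.90 0 0 0 8;-1.22 0.92 0 0 0 9;-1.40 0.91 0 0 0 10;-1.58 0.88 0 0 0 11;-1.75 0.82 0 0 0 12
```

Request:
apply_moves(motion="0 0 0.5 0 0 0;0 0 1 0 0 0;0.3 0.5 1 0 0 -1;0.6 1 1 0 0 -2;1.13 1.7 1 0 0 -3;1.13 1.7 1 0 0 -4;1.13 1.7 1 0 0 -5;1.13 1.7 1 0 0 -6;1.13 1.7 1 0 0 -7;1.13 1.7 1 0 0 -8;1.13 1.7 1 0 0 -9;1.13 1.7 1 0 0 -10")

```text
time_s: 17.8
eef_pos: [0.5643, -0.0206, 0.095]
eef_rot: [-0.111, 0.994, -0.0, 0.0]
wrist_force: [-0.3, 0.0, 0.4]
finger_gap: 0.0003
grasp_force: 0.0
```

Request:
apply_moves(motion="0 0 0 0 0 -1;0 0 0 0 0 -2;0 0 0 0 0 -3;0 0 0 0 0 -4;0 0 0 0 0 -5;0 0 0 0 0 -6;0 0 0 0 0 -7;0 0 0 0 0 -8;0 0 0 0 0 -9;0 0 0 0 0 -10;0 0 0 0 0 -11;0 0 0 0 0 -12")

```text
time_s: 19.0
eef_pos: [0.5642, -0.0203, 0.0951]
eef_rot: [0.664, 0.748, -0.0, 0.0]
wrist_force: [-0.3, 0.2, 0.4]
finger_gap: 0.0002
grasp_force: 0.0
```

Request:
apply_moves(motion="0 0 0 0 0 -1;0 0 0 0 0 -2;0 0 0 0 0 -3;0 0 0 0 0 -4;0 0 0 0 0 -5;0 0 0 0 0 -6;0 0 0 0 0 -7;0 0 0 0 0 -8;0 0 0 0 0 -9;0 0 0 0 0 -10;0 0 0 0 0 -10;0 0 0 0 0 -10")

```text
time_s: 20.2
eef_pos: [0.5642, -0.0201, 0.095]
eef_rot: [0.989, 0.15, -0.0, 0.0]
wrist_force: [0.8, 0.2, -0.4]
finger_gap: 0.0004
grasp_force: 0.0
```

```bash
python3 - <<'E'
from h import *
print(ang(),polar('scene'))
img=cv2.imread("pics/s.png")
# pointer angle in both first pictures by area-weighted red centroid
for n,f in(("top","pics/t.png"),("scene","pics/s.png")):
    im=cv2.imread(f);b,g,r=[im[...,i].astype(float) for i in range(3)]
    w=np.clip(r-np.maximum(g,b)-40,0,None);u0,v0=proj(n,[C[0]+.07,C[1]+.037,.036]).astype(int)
    m=np.zeros_like(w);m[v0-8:v0+9,u0-8:u0+9]=1;w*=m
    v,u=np.indices(w.shape);uv=((w*u).sum()/w.sum(),(w*v).sum()/w.sum())
    p=ray(n,uv,.036)[:2]-C-OFF[n];print(n,uv,np.hypot(*p),np.degrees(np.arctan2(p[1],p[0])))
E
```

```text
{'q7': np.float64(-52.9), 'q': array([-0.19,  0.84,  0.25,  1.88, -0.41,  0.47, -0.92]), 'pos': array([ 0.5642, -0.0201,  0.095 ]), 'th': np.float64(-72.7), 'phi': np.float64(17.8), 'r': np.float64(0.0506), 'F': array([ 0.8,  0.2, -0.4]), 't': 20.2} (np.float64(-22.8), 55, 33)
top (np.float64(330.1615479115479), np.float64(201.0460687960688)) 0.07997299904973175 27.977948238334694
scene (np.float64(310.55438428366074), np.float64(217.62434115955918)) 0.08091424954387043 28.492151049894783
```

Request:
apply_moves(motion="0.02 0 -0.5 0 0 0;0.02 0 -0.8 0 0 0;0.02 0 -0.95 0 0 0;0.02 0 -1 0 0 0;0.02 0 -1 0 0 0;0.02 0 -1 0 0 0")

```text
time_s: 20.85
eef_pos: [0.5648, -0.02, 0.0555]
eef_rot: [0.989, 0.149, -0.0, -0.0]
wrist_force: [-0.8, -0.1, 5.7]
finger_gap: 0.0003
grasp_force: 3.1
```

Request:
apply_moves(motion="-0.06 0.17 0 0 0 1;-0.15 0.33 0 0 0 2;-0.26 0.47 0 0 0 3;-0.39 0.60 0 0 0 4;-0.54 0.71 0 0 0 5;-0.69 0.80 0 0 0 6;-0.86 0.86 0 0 0 7;-1.04 0.90 0 0 0 8;-1.22 0.92 0 0 0 9;-1.40 0.91 0 0 0 10;-1.58 0.88 0 0 0 11;-1.75 0.82 0 0 0 12")

```text
time_s: 22.05
eef_pos: [0.4974, 0.0115, 0.056]
eef_rot: [0.549, 0.836, 0.001, 0.003]
wrist_force: [2.7, -2.8, 5.4]
finger_gap: 0.0005
grasp_force: 2.8
```

Request:
apply_moves(motion="-0.16 -0.08 0 0 0 1;-0.31 -0.19 0 0 0 2;-0.44 -0.31 0 0 0 3;-0.56 -0.45 0 0 0 4;-0.65 -0.61 0 0 0 5;-0.72 -0.77 0 0 0 6;-0.77 -0.95 0 0 0 7;-0.79 -1.13 0 0 0 8;-0.79 -1.31 0 0 0 9;-0.76 -1.49 0 0 0 10;-0.71 -1.66 0 0 0 11;-0.63 -1.83 0 0 0 12")

```text
time_s: 23.25
eef_pos: [0.4708, -0.0603, 0.0557]
eef_rot: [-0.254, 0.967, -0.0, 0.001]
wrist_force: [-0.7, -0.1, 6.3]
finger_gap: 0.0006
grasp_force: 2.9
```

```bash
python3 -c "
from h import *
print(ang(),polar('scene',.004))"
```

```text
{'q7': np.float64(61.9), 'q': array([ 0.27,  0.86, -0.39,  2.14,  1.04,  0.34,  1.08]), 'pos': array([ 0.4708, -0.0603,  0.0557]), 'th': np.float64(119.5), 'phi': np.float64(-151.3), 'r': np.float64(0.0515), 'F': array([-0.7, -0.1,  6.3]), 't': 23.25} (np.float64(-53.5), 179, 22)
```

Request:
apply_moves(motion="0.10 -0.15 0 0 0 1;0.22 -0.29 0 0 0 2;0.35 -0.41 0 0 0 3;0.51 -0.51 0 0 0 4;0.67 -0.58 0 0 0 5;0.84 -0.64 0 0 0 6;1.02 -0.66 0 0 0 7;1.21 -0.67 0 0 0 8;1.21 -0.67 0 0 0 8;1.21 -0.67 0 0 0 8")

```text
time_s: 24.3
eef_pos: [0.5194, -0.089, 0.0556]
eef_rot: [0.725, -0.688, 0.002, 0.0]
wrist_force: [0.8, -3.0, 6.1]
finger_gap: 0.0002
grasp_force: 3.1
```

```bash
python3 -c "
from h import *
print(ang(),polar('scene',.004),polar('top',.004))
print(rows(273,6,4))"
```

```text
{'q7': np.float64(127.7), 'q': array([ 0.51,  0.97, -0.74,  1.97,  1.1 ,  0.67,  2.23]), 'pos': array([ 0.5194, -0.089 ,  0.0556]), 'th': np.float64(-177.0), 'phi': np.float64(-86.4), 'r': np.float64(0.0536), 'F': array([ 0.8, -3. ,  6.1]), 't': 24.3} (np.float64(12.8), 158, 23) (np.float64(11.9), 136, 44)
0.09 0.01 0 0 0 0.5;0.18 0.02 0 0 0 1;0.27 0.04 0 0 0 1.5;0.36 0.07 0 0 0 2;0.44 0.10 0 0 0 2.5;0.52 0.14 0 0 0 3
```

Request:
apply_moves(motion="0.09 0.01 0 0 0 0.5;0.18 0.02 0 0 0 1;0.27 0.04 0 0 0 1.5;0.34 0.06 0 0 0 1.9;0.34 0.06 0 0 0 1.9;0.34 0.06 0 0 0 1.9")

```text
time_s: 25.0
eef_pos: [0.5326, -0.0868, 0.0556]
eef_rot: [0.81, -0.586, 0.002, 0.001]
wrist_force: [-0.1, -2.1, 6.0]
finger_gap: 0.0004
grasp_force: 3.1
```

```bash
python3 -c "
from h import *
print(ang(),polar('scene',.004),polar('top',.004))"
```

```text
{'q7': np.float64(143.1), 'q': array([ 0.52,  0.99, -0.8 ,  1.93,  1.11,  0.74,  2.5 ]), 'pos': array([ 0.5326, -0.0868,  0.0556]), 'th': np.float64(-161.8), 'phi': np.float64(-72.1), 'r': np.float64(0.0539), 'F': array([-0.1, -2.1,  6. ]), 't': 25.0} (np.float64(26.4), 243, 23) (np.float64(25.4), 190, 47)
```

Request:
apply_moves(motion="0.03 0.01 0 0 0 0.15;0.05 0.02 0 0 0 0.3;0.05 0.02 0 0 0 0.3;0.05 0.02 0 0 0 0.3")

```text
time_s: 25.5
eef_pos: [0.5343, -0.0862, 0.0556]
eef_rot: [0.822, -0.569, 0.002, 0.001]
wrist_force: [0.3, -3.3, 6.4]
finger_gap: 0.0005
grasp_force: 3.1
```

```bash
python3 -c "
from h import *
print(ang(),polar('scene',.004),polar('top',.004))"
```

```text
{'q7': np.float64(145.4), 'q': array([ 0.53,  1.  , -0.8 ,  1.93,  1.11,  0.75,  2.54]), 'pos': array([ 0.5343, -0.0862,  0.0556]), 'th': np.float64(-159.4), 'phi': np.float64(-70.1), 'r': np.float64(0.0539), 'F': array([ 0.3, -3.3,  6.4]), 't': 25.5} (np.float64(28.2), 242, 24) (np.float64(27.1), 190, 47)
```

Lined up to within about 0.5°. Now lift, back away and look.

Request:
apply_moves(motion="0 0 0.3 0 0 0;0 0 1 0 0 0;0 0 2 0 0 0;0 0 3 0 0 0;0 -1 4 0 0 -1;0 -2 4 0 0 -2;0 -3 4 0 0 -3;0 -4 4 0 0 -4;0 -5 4 0 0 -5;0 -6 4 0 0 -6;0 -6 4 0 0 -7;0 -6 4 0 0 -7")

```text
time_s: 26.8
eef_pos: [0.5331, -0.325, 0.2153]
eef_rot: [-0.458, 0.889, 0.0, -0.0]
wrist_force: [1.0, 1.1, -0.3]
finger_gap: -0.0002
grasp_force: 0.0
```

```bash
python3 -c "
from h import *
print(ang(),polar('scene'),polar('top'))
b=camera('top');s=camera('scene');cv2.imwrite('pics/e.png',np.vstack([np.hstack([cv2.resize(b[185:270,295:395],(400,340),interpolation=0),cv2.resize(s[165:245,240:334],(400,340),interpolation=0)]),np.hstack([cv2.resize(b,(400,250)),cv2.resize(s,(400,250))])]))"
```

```text
{'q7': np.float64(134.1), 'q': array([ 0.95,  0.87, -0.94,  1.57,  0.76,  1.11,  2.34]), 'pos': array([ 0.5331, -0.325 ,  0.2153]), 'th': np.float64(144.5), 'phi': np.float64(-86.6), 'r': np.float64(0.29), 'F': array([ 1. ,  1.1, -0.3]), 't': 26.8} (np.float64(28.2), 243, 41) (np.float64(26.9), 187, 53)
```

View pics/e.png

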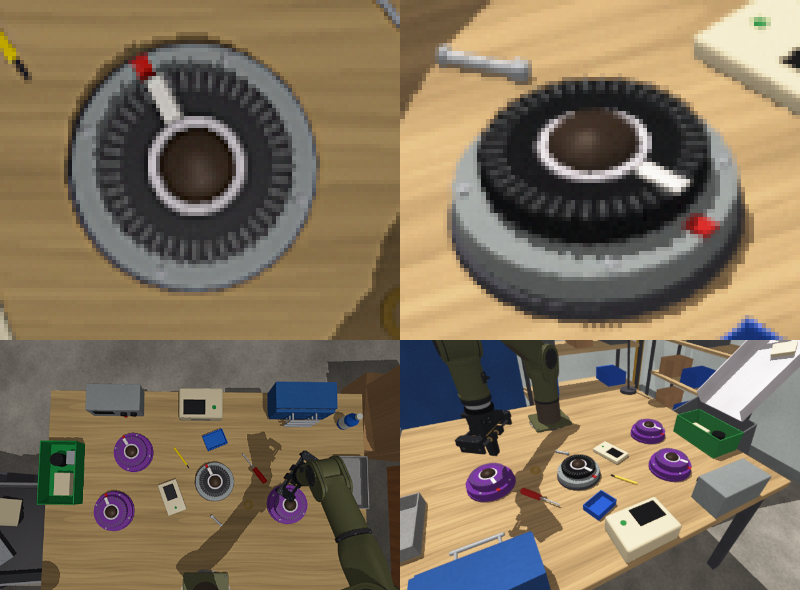

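The mark (top crop 165,100) points at the red pointer (143,67), the other objects lie where they were, and the arm is clear. The turn count adds up: start -101°, then 226°, 482° and 748°, which is pointer 28° + 720°.

```bash
python3 -c "
from station import *
print(sign_off())"
```

```text
the job is handed in; nothing more can be done
None
```

I rolled the ring anticlockwise to the red pointer and on for two more full turns. The mark ended within about 1° of the pointer, the arm is clear, and the job was handed in at about 27 s.

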